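# Find and hold the heavy side of the capsule rotator

## Robot

A 6-joint arm with a two-finger parallel gripper is mounted at the origin on the work surface. World frame = base frame: x ahead of the robot, y to its left, z up, the work surface at z = 0. Lengths are in mm, angles in rad, forces in N, time in s.
With the tool pointing down it reaches from about 250 to 775 mm from the base axis. Payload 8.9 kg.
Tool frame: the origin (TCP) lies at the very end of the fingers, on their centre line; the grasp point (between the pads) lies 19 mm behind it; z points along the fingers, y is the direction in which the jaws open and shut (so a half turn about z gives the same grasp; the last joint's range is limited). The gripper opens to 85 mm and grips with 20 to 120 N. Pads are 22 mm wide; open, the fingers measure 114 mm over their backs; the gripper's body (76 mm by 85 mm) begins 54 mm behind the grasp point. The pads swing forward as they close: fully open they stand 13 mm farther back than shut.
Start: joints at [-1.263, 0.291, -0.153, 1.127, 0, 1.431], TCP at [226.844, -473.461, 231.305] pointing down, gripper open.
Joint ranges: [-2.52, 2.52], [-0.91, 1.74], [-1.3, 1.37], [-1.96, 2.02], [-1.52, 1.47], [-3.14, 3.14]. Speed limits (rad/s): [2.22, 2.22, 2.79, 3.14, 3.14, 3.14].

## Interface

Orientations are given as a rotation vector (axis times angle).
In Python, from bench import get_obs, cams, hand_in gives the robot as it stands.
- The arm moves only by the tool servo_tool, never from a script. Its argument "deltas" is text: rows parted by semicolons, each of 4 numbers parted by spaces: the shift along the tool's x, y, z in cm, then the turn about the tool's z in degrees. A call has 1 to 10 rows; each row is the pose to reach, as a shift and turn from the pose commanded when the call began, along the tool's axes at that moment; what a row does not reach only later rows make up. A row lasts 1/12 s, in which the tool goes at most 41.7 mm and 7.16 degrees, less where a joint would pass 70% of its speed; a pose out of reach is approached as far as the arm can. A call with a gripper value outside its range is refused whole. "jaw" is the gripper's target within -1 to 1 (shut at 1, half-way at 0, fully open at -1), set as the call begins (left out, the last holds). The fingers move at their own pace and stop on an object; the grip force is fixed at half the most. Time passes only in rows, so rows that repeat a pose let the fingers close. It gives the time, the measured TCP pose, the force and the opening at its end, in the units of the state.
- get_obs(): the state, without advancing time (a new reading comes with each control period).
- cams.get_image(name): name is "scene" or "top" or "wrist"; returns the picture (400x640x3 uint8, red, green, blue); there is no depth.
- cams.get_calibration(name): a dict with "mtx" (3x3 intrinsics, pixels), "k1" (the pictures are not rectified: a ray, as slopes to the right and down, at radius r is drawn at 1 + k1 r^2 times it, then the intrinsics apply), "R" (3x3) and "t" (3): a world point X has camera coordinates R X + t; the wrist camera has in their place "tool_from_camera" (4x4, takes a point from camera to tool coordinates, whose origin is the TCP and whose axes are the flange's). Camera axes: x right, y down, z forward; pixel columns grow to the right and rows downward; lengths in mm; the calibration is good to about 2 mm. A picture is of the moment at which its call begins: read the wrist's pose just before it. get_calibration takes no time and is no camera call.
- hand_in(): hands the job in, once; it reports no verdict.
The state is a dict: "time_s": time; "qpos": joint angles; "dq": joint speeds; "joint_efforts": joint torques, N m; "position": TCP position; "orientation": TCP orientation; "contact_force": force on the tool from outside, world axes, zero at the start; "moment": the same for the moment, N m; "gripper_width": finger opening in mm.
Only numpy, scipy, OpenCV 4.12 (cv2) and the standard library are available. Lean on these libraries where they do the work, as an engineer would, in place of code of your own. Each camera call takes 0.05 s, during which the arm holds its last target. There are 200 camera calls.

## Task

The capsules on this hand-cranked rotator are loaded unevenly, so one side of the drum is heavy, which cannot be seen. Take the crank's black sleeve in the fingers, turn the drum right round at least once to feel where the heavy side pulls, then bring the heavy side to the bottom and finish while still gripping the sleeve, holding the drum still there. Leave the glassware and bottles around it where they stand.

Things in the scene. Friction and masses are not known exactly. Their poses are not given: they have to be found in the camera images.
- stand: the rotator's fixed black base plate (170 x 150 x 16 mm) with a white post (50 mm wide, 170 mm high) at its far end. Origin on the table under the drum's rear face; z up; x is level, along the axle, from the crank side (facing the robot) to the post; y to the left seen from the crank side
- axle (a point): on the drum's axle, in its front face, 145 mm above the table, 30 mm from the stand's origin towards the stand's -x; fixed. The drum: an aluminium disc 140 mm across, 30 mm thick, eight alike capsules on its rear. The uneven load pulls with at most 0.15 to 0.25 N m (3 to 5 N at the crank), none with the heavy side straight up or down; apart from it drum and crank are in balance
- drum (a joint): turn of the drum (rad): 0 with the crank straight up, growing clockwise seen from the crank side (at +pi/2 the crank points to the stand's -y); turns endlessly both ways, and the value counts on past a turn. Stiff bearing: constant drag of 0.3 N m (6 N at the crank), so the drum stays where it is left. The heavy side lies at an unknown fixed angle from the crank
- crank_sleeve: the crank's black grip sleeve, 18 mm across, 44 mm long, free to spin on a 10 mm pin that stands out of the drum's front face, parallel to the axle and 50 mm from it. Origin at the sleeve's centre, 65 mm in front of that face; x along the pin. It can be pinched across from above wherever the crank stands and goes round with the drum while gripped
- dropper: bystander: small white bottle, 32 mm across, 70 mm high, on the table about 150 mm to the left of the stand's origin. Origin at its underside
- stopper: bystander: green glass stopper, 34 mm across, 38 mm high, about 150 mm to the right of the stand's origin. Origin at its underside
- reagent: bystander: amber bottle with a blue cap, 64 mm across, 130 mm high. Origin at its underside
- mortar: bystander: white mortar, 90 mm across, 50 mm high. Origin at its underside
- beaker: bystander: glass beaker, 64 mm across, 85 mm high. Origin at its underside
- jar: bystander: yellow jar, 68 mm across, 90 mm high. Origin at its underside

How it is judged:
By the outcome, as a careful person would: the job done as asked, in the order asked, and still so for the second after the job is handed in, while the arm keeps its last pose, push and grip.
It also fails if it takes over 64 s, if anything falls off the work surface, if the arm or the gripper's body presses on something with over 40 N, if the wrist force passes 120 N, or if a joint passes its speed limit or range.

## Working session

There is one attempt and no reset: what is moved stays moved. The work goes in short steps, Python scripts to look and compute and a tool call to move; the robot and the scene stay as the last step left them, time stands still between calls to the robot, and variables do not carry over. Pictures are saved under pics/ and viewed, on a budget of 10 in all, crops included, one or two more only if the job needs it, and the job is handed in when it is done.

Besides the shell and the picture viewer there is one more tool, called after "Call:" in YAML: its name, and indented under it one key for each argument. servo_tool: Moves the arm, as the interface text tells. Its arguments: {"type":"object","properties":{"deltas":{"type":"string"},"jaw":{"type":"number"}},"required":["deltas"]}

```bash
mkdir -p pics; python3 - <<'E'
from bench import get_obs,cams
import cv2,numpy as np
np.set_printoptions(precision=3,suppress=True)
o=get_obs();print(o)
for n in("scene","top"):
    im=cams.get_image(n);cv2.imwrite(f"pics/{n}0.png",im[:,:,::-1]);print(n,cams.get_calibration(n))
print(cams.get_calibration("wrist"))
E
```

```text
{'time_s': 0.0, 'qpos': array([-1.263,  0.291, -0.154,  1.127,  0.   ,  1.432]), 'dq': array([ 0.001, -0.002,  0.   ,  0.001, -0.   , -0.001]), 'joint_efforts': array([  0.002, -53.715,  33.137,   0.016,  -0.   ,  -0.   ]), 'position': array([ 226.704, -473.031,  230.726]), 'orientation': array([-3.062, -0.696,  0.   ]), 'contact_force': array([ 0.29 , -0.543,  0.377]), 'moment': array([-0.004, -0.006,  0.081]), 'gripper_width': 84.92971000876037}
scene {'mtx': array([[493.243,   0.   , 308.68 ],
       [  0.   , 493.243, 194.799],
       [  0.   ,   0.   ,   1.   ]]), 'k1': 0.04434001487017874, 'R': array([[-0.789,  0.614, -0.011],
       [ 0.341,  0.424, -0.839],
       [-0.51 , -0.666, -0.544]]), 't': array([ 457.435,  -67.157, 1630.623])}
top {'mtx': array([[457.466,   0.   , 317.892],
       [  0.   , 457.466, 200.396],
       [  0.   ,   0.   ,   1.   ]]), 'k1': -0.11819137616741045, 'R': array([[-0.021, -1.   ,  0.006],
       [-0.988,  0.02 , -0.156],
       [ 0.156, -0.009, -0.988]]), 't': array([ -13.751,  558.923, 1225.285])}
{'mtx': array([[323.173,   0.   , 322.685],
       [  0.   , 323.173, 201.665],
       [  0.   ,   0.   ,   1.   ]]), 'k1': -0.05915213054456954, 'tool_from_camera': array([[  -0.001,   -0.952,   -0.307,   78.666],
       [   1.   ,   -0.001,   -0.001,   -1.28 ],
       [   0.   ,   -0.307,    0.952, -142.38 ],
       [   0.   ,    0.   ,    0.   ,    1.   ]])}
```

View pics/scene0.png

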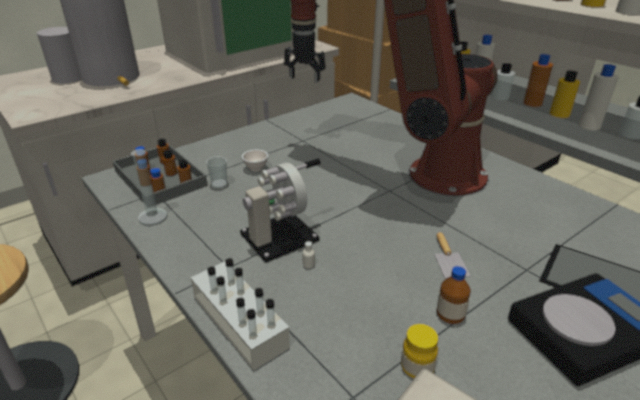

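View pics/top0.png

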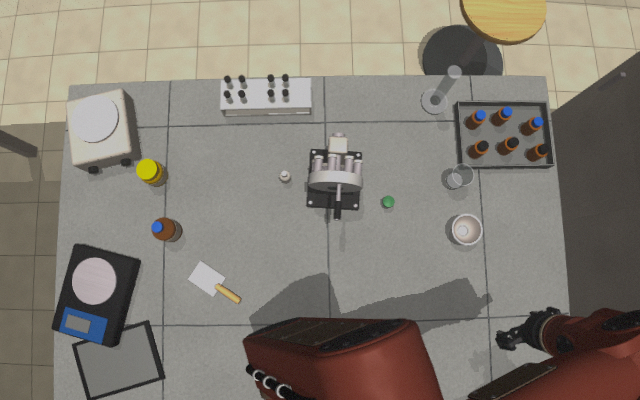

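The scene view shows the drum near (285,190) with its sleeve at (312,163). The top view shows the plate spanning about (307–361, 150–209) with the sleeve near (338,211). I'll zoom in on both for precise pixels.

```bash
python3 - <<'E'
import cv2,numpy as np
a=cv2.imread("pics/scene0.png")[140:260,235:335];b=cv2.imread("pics/top0.png")[130:230,290:380]
a=cv2.resize(a,None,fx=4,fy=4,interpolation=2);b=cv2.resize(b,None,fx=4.4,fy=4.4,interpolation=2)
h=max(a.shape[0],b.shape[0]);p=lambda i:cv2.copyMakeBorder(i,0,h-i.shape[0],0,0,0)
cv2.imwrite("pics/z.png",np.hstack([p(a),p(b)]))
E
```

```text
(no output)
```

View pics/z.png

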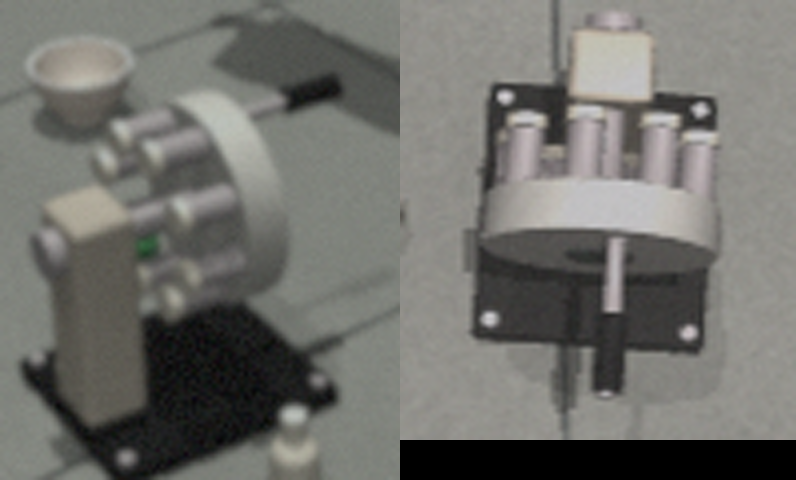

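Crop: the plate's corners in the top view are at (310.9,149.1), (362.3,152.3), (306.8,207.3) and (358.6,210.0). The sleeve runs from (337.7,201.1) to (337,218.2) in top, and from (307,164.5) to (319.5,161.5) in scene.

```bash
cat > h.py <<'E'
from bench import get_obs,cams
import cv2,numpy as np
from scipy.spatial.transform import Rotation as Ro
np.set_printoptions(precision=2,suppress=True)
def ray(n,uv,obs=None):
    c=cams.get_calibration(n)
    # the model is 1+k1 r^2 -> the same as OpenCV's k1
    d=np.append(cv2.undistortPoints(np.array([[uv]],float),c["mtx"],np.array([c["k1"],0,0,0.]))[0,0],1)
    if n=="wrist":
        T=np.array(c["tool_from_camera"]);R=Ro.from_rotvec(obs["orientation"]).as_matrix()
        return R@T[:3,3]+obs["position"],R@T[:3,:3]@d
    R=np.array(c["R"]);return -R.T@c["t"],R.T@d
def onplane(r,z): o,d=r;return o+d*(z-o[2])/d[2]
def tri(*rs):
    A=0;b=0
    for o,d in rs:
        d=d/np.linalg.norm(d);P=np.eye(3)-np.outer(d,d);A=A+P;b=b+P@o
    return np.linalg.solve(A,b)
E
python3 - <<'E'
from h import *
C=[onplane(ray("top",p),16) for p in[(310.9,149.1),(362.3,152.3),(306.8,207.3),(358.6,210)]]
print(np.array(C),np.mean(C,0))
x=(C[0]+C[1]-C[2]-C[3]);y=C[0]+C[2]-C[1]-C[3];print(np.linalg.norm(x)/2,np.linalg.norm(y)/2,"yaw",np.degrees([np.arctan2(x[1],x[0]),np.arctan2(-y[0],y[1])]))
a=tri(ray("top",(337.7,201.1)),ray("scene",(307,164.5)));b=tri(ray("top",(337,218.2)),ray("scene",(319.5,161.5)));print(a,b,(a+b)/2)
o=get_obs();print(Ro.from_rotvec(o["orientation"]).as_matrix())
E
```

```text
[[ 713.4    -8.67   16.  ]
 [ 701.07 -157.1    16.  ]
 [ 543.77    6.12   16.  ]
 [ 533.03 -140.3    16.  ]] [622.81 -74.99  16.  ]
169.5736136497828 147.87455720162933 yaw [-5.34 -4.47]
[530.21 -70.77 195.43] [489.18 -68.41 190.98] [509.69 -69.59 193.21]
[[ 0.9   0.43 -0.  ]
 [ 0.43 -0.9   0.  ]
 [ 0.   -0.   -1.  ]]
```

Call:
servo_tool:
  deltas: "2.6 -1.4 -0.6 -7; 5.2 -2.8 -1.2 -14; 7.8 -4.2 -1.8 -21; 10.4 -5.6 -2.4 -28; 13 -7 -3 -35; 15.6 -8.4 -3.6 -42; 18.2 -9.8 -4.2 -49; 20.8 -11.2 -4.8 -56; 23.4 -12.6 -5.4 -63; 26 -14 -6 -70"
  jaw: -1

```text
time_s: 0.93
position: [401.3, -233.4, 291.4]
orientation: [-2.103, -2.333, 0.0]
contact_force: [0.8, -0.7, -0.5]
gripper_width: 85.3
```

```bash
cat >> h.py <<'E'
def todelta(target,yaw,o):
    R=Ro.from_rotvec(o["orientation"]).as_matrix();y0=np.degrees(np.arctan2(R[1,0],R[0,0]))
    return R.T@(np.array(target)-o["position"])/10,-((yaw-y0+180)%360-180)
E
python3 -c "
from h import *
o=get_obs();print(o['position'],o['qpos'],todelta([505,-69.5,270],175,o))"
```

```text
[ 401.3  -233.43  291.44] [-0.68  0.15 -0.18  1.24 -0.    0.78] (array([15.23, 12.01,  2.14]), np.float64(-79.06004672347939))
```

Call:
servo_tool:
  deltas: "1.5 1.2 0.2 -7; 3 2.4 0.4 -14; 4.5 3.6 0.6 -21; 6 4.8 0.8 -28; 7.5 6 1 -35; 9 7.2 1.2 -42; 10.5 8.4 1.4 -49; 12 9.6 1.6 -56; 13.5 10.8 1.8 -63; 15.2 12 2.1 -70"

```text
time_s: 1.77
position: [505.8, -71.2, 270.0]
orientation: [-0.385, -3.118, 0.0]
contact_force: [0.3, -0.0, -0.2]
gripper_width: 85.4
```

Call:
servo_tool:
  deltas: "0 0 0 -7; 0 0 0 -9; 0 0 0 -9"

```text
time_s: 2.02
position: [505.3, -71.4, 269.9]
orientation: [-0.144, -3.137, -0.0]
contact_force: [0.4, 0.1, 0.0]
gripper_width: 85.7
```

```bash
python3 -c "
from h import *
o=get_obs();im=cams.get_image('wrist');cv2.imwrite('pics/w1.png',im[:,:,::-1]);print(o['position'],o['orientation'],o['qpos'],todelta([509.5,-69.5,175.5],175,o))
import pickle;pickle.dump(o,open('o1.pkl','wb'))"
```

```text
[505.31 -71.39 269.85] [-0.14 -3.14 -0.  ] [-0.28  0.24 -0.11  1.21  0.   -0.19] (array([-0.41,  0.22,  9.43]), np.float64(-0.2575641157478685))
```

View pics/w1.png

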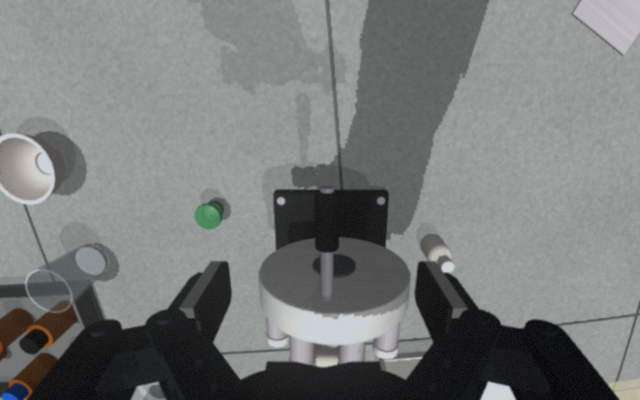

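The wrist view shows the sleeve from (326,190) to (327,250), the plate's front corners at (275,190) and (388,190), and the hub at about (334,265).

```bash
python3 -c "
from h import *
import pickle;o=pickle.load(open('o1.pkl','rb'))
for p in [(326.5,190),(327,250)]: print('sleeve',onplane(ray('wrist',p,o),195), onplane(ray('wrist',p,o),203))
for p in [(275,190),(388,190),(208,215)]: print('plate',onplane(ray('wrist',p,o),16))
print('pinroot',onplane(ray('wrist',(326,298),o),200),'hub',onplane(ray('wrist',(334,265),o),145))
"
```

```text
sleeve [487.7  -66.08 195.  ] [485.45 -65.96 203.  ]
sleeve [533.82 -69.83 195.  ] [529.87 -69.59 203.  ]
plate [ 532.   -133.91   16.  ]
plate [545.39   9.63  16.  ]
plate [ 557.53 -226.74   16.  ]
pinroot [571.94 -74.05 200.  ] hub [574.5  -66.28 145.  ]
```

Call:
servo_tool:
  deltas: "-0.2 0.2 2 0; -0.4 0.3 4.5 0; -0.4 0.3 7 0; -0.4 0.3 9 0; -0.4 0.3 9.4 0; -0.4 0.3 9.4 0"

```text
time_s: 2.57
position: [508.7, -69.2, 175.4]
orientation: [-0.151, -3.135, -0.001]
contact_force: [-0.6, 0.1, 0.1]
gripper_width: 85.8
```

Call:
servo_tool:
  deltas: "0 0 0 0; 0 0 0 0; 0 0 0 0; 0 0 0 0; 0 0 0 0; 0 0 0 0; 0 0 0 0; 0 0 0 0"
  jaw: 1

```text
time_s: 3.23
position: [510.0, -69.2, 176.9]
orientation: [0.148, 3.137, 0.0]
contact_force: [-1.4, 1.0, 5.7]
gripper_width: 16.1
```

```bash
python3 -c "
from h import *
o=get_obs();im=cams.get_image('wrist');cv2.imwrite('pics/w2.png',im[:,:,::-1]);print(o)
import pickle;pickle.dump(o,open('o2.pkl','wb'))"
```

```text
{'time_s': 3.2333, 'qpos': array([-0.28,  0.31, -0.28,  0.98,  0.  , -0.18]), 'dq': array([ 0., -0.,  0., -0., -0.,  0.]), 'joint_efforts': array([ -0.75, -50.28,  30.12,  -0.59,  -0.36,   0.04]), 'position': array([509.98, -69.15, 176.89]), 'orientation': array([0.15, 3.14, 0.  ]), 'contact_force': array([-1.36,  0.95,  5.73]), 'moment': array([0.32, 0.2 , 0.01]), 'gripper_width': 16.092350878818323}
```

View pics/w2.png

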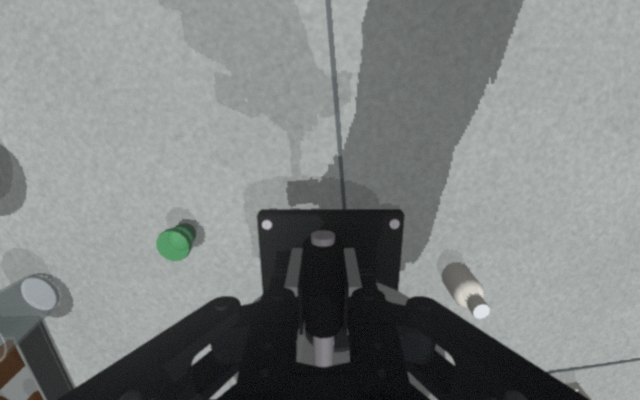

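The sleeve is gripped: the pads stand on both sides of it near (323,285), width reads 16 mm. Next are the circle's steps, 30° per call.

```bash
cat >> h.py <<'E'
def arc(p0,p1,n=10):
    p=np.radians(np.linspace(p0,p1,n+1));q=p[1:]
    return "; ".join("0 %.2f %.2f 0"%(-5*(np.sin(a)-np.sin(p[0])),-5*(np.cos(a)-np.cos(p[0]))) for a in q)
E
python3 -c "
from h import *
for k in range(13): print(7.5+30*k, arc(7.5+30*k,37.5+30*k))"
```

```text
7.5 0 -0.26 0.04 0; 0 -0.51 0.10 0; 0 -0.77 0.16 0; 0 -1.02 0.24 0; 0 -1.26 0.34 0; 0 -1.50 0.44 0; 0 -1.73 0.56 0; 0 -1.96 0.69 0; 0 -2.18 0.84 0; 0 -2.39 0.99 0
37.5 0 -0.20 0.16 0; 0 -0.40 0.34 0; 0 -0.58 0.52 0; 0 -0.76 0.72 0; 0 -0.92 0.92 0; 0 -1.08 1.13 0; 0 -1.22 1.35 0; 0 -1.35 1.58 0; 0 -1.47 1.81 0; 0 -1.58 2.05 0
67.5 0 -0.09 0.24 0; 0 -0.17 0.49 0; 0 -0.24 0.75 0; 0 -0.30 1.00 0; 0 -0.34 1.26 0; 0 -0.37 1.52 0; 0 -0.38 1.78 0; 0 -0.38 2.04 0; 0 -0.37 2.31 0; 0 -0.34 2.57 0
97.5 0 0.04 0.26 0; 0 0.10 0.51 0; 0 0.16 0.77 0; 0 0.24 1.02 0; 0 0.34 1.26 0; 0 0.44 1.50 0; 0 0.56 1.73 0; 0 0.69 1.96 0; 0 0.84 2.18 0; 0 0.99 2.39 0
127.5 0 0.16 0.20 0; 0 0.34 0.40 0; 0 0.52 0.58 0; 0 0.72 0.76 0; 0 0.92 0.92 0; 0 1.13 1.08 0; 0 1.35 1.22 0; 0 1.58 1.35 0; 0 1.81 1.47 0; 0 2.05 1.58 0
157.5 0 0.24 0.09 0; 0 0.49 0.17 0; 0 0.75 0.24 0; 0 1.00 0.30 0; 0 1.26 0.34 0; 0 1.52 0.37 0; 0 1.78 0.38 0; 0 2.04 0.38 0; 0 2.31 0.37 0; 0 2.57 0.34 0
187.5 0 0.26 -0.04 0; 0 0.51 -0.10 0; 0 0.77 -0.16 0; 0 1.02 -0.24 0; 0 1.26 -0.34 0; 0 1.50 -0.44 0; 0 1.73 -0.56 0; 0 1.96 -0.69 0; 0 2.18 -0.8
[... 339 characters left out ...]
34 -2.57 0
277.5 0 -0.04 -0.26 0; 0 -0.10 -0.51 0; 0 -0.16 -0.77 0; 0 -0.24 -1.02 0; 0 -0.34 -1.26 0; 0 -0.44 -1.50 0; 0 -0.56 -1.73 0; 0 -0.69 -1.96 0; 0 -0.84 -2.18 0; 0 -0.99 -2.39 0
307.5 0 -0.16 -0.20 0; 0 -0.34 -0.40 0; 0 -0.52 -0.58 0; 0 -0.72 -0.76 0; 0 -0.92 -0.92 0; 0 -1.13 -1.08 0; 0 -1.35 -1.22 0; 0 -1.58 -1.35 0; 0 -1.81 -1.47 0; 0 -2.05 -1.58 0
337.5 0 -0.24 -0.09 0; 0 -0.49 -0.17 0; 0 -0.75 -0.24 0; 0 -1.00 -0.30 0; 0 -1.26 -0.34 0; 0 -1.52 -0.37 0; 0 -1.78 -0.38 0; 0 -2.04 -0.38 0; 0 -2.31 -0.37 0; 0 -2.57 -0.34 0
367.5 0 -0.26 0.04 0; 0 -0.51 0.10 0; 0 -0.77 0.16 0; 0 -1.02 0.24 0; 0 -1.26 0.34 0; 0 -1.50 0.44 0; 0 -1.73 0.56 0; 0 -1.96 0.69 0; 0 -2.18 0.84 0; 0 -2.39 0.99 0
```

Call:
servo_tool:
  deltas: "0 -0.26 0.04 0; 0 -0.51 0.1 0; 0 -0.77 0.16 0; 0 -1.02 0.24 0; 0 -1.26 0.34 0; 0 -1.5 0.44 0; 0 -1.73 0.56 0; 0 -1.96 0.69 0; 0 -2.18 0.84 0; 0 -2.39 0.99 0"

```text
time_s: 4.12
position: [507.9, -92.5, 166.8]
orientation: [0.147, 3.137, 0.002]
contact_force: [0.8, 4.1, 3.0]
gripper_width: 16.0
```

Call:
servo_tool:
  deltas: "0 -0.2 0.16 0; 0 -0.4 0.34 0; 0 -0.58 0.52 0; 0 -0.76 0.72 0; 0 -0.92 0.92 0; 0 -1.08 1.13 0; 0 -1.22 1.35 0; 0 -1.35 1.58 0; 0 -1.47 1.81 0; 0 -1.58 2.05 0"

```text
time_s: 4.95
position: [506.5, -108.1, 145.8]
orientation: [0.147, 3.137, 0.003]
contact_force: [2.6, 6.5, 2.1]
gripper_width: 16.1
```

Call:
servo_tool:
  deltas: "0 -0.09 0.24 0; 0 -0.17 0.49 0; 0 -0.24 0.75 0; 0 -0.3 1 0; 0 -0.34 1.26 0; 0 -0.37 1.52 0; 0 -0.38 1.78 0; 0 -0.38 2.04 0; 0 -0.37 2.31 0; 0 -0.34 2.57 0"

```text
time_s: 5.78
position: [506.2, -111.0, 120.2]
orientation: [0.147, 3.137, 0.004]
contact_force: [2.4, 8.2, 4.6]
gripper_width: 16.4
```

Call:
servo_tool:
  deltas: "0 0.04 0.26 0; 0 0.1 0.51 0; 0 0.16 0.77 0; 0 0.24 1.02 0; 0 0.34 1.26 0; 0 0.44 1.5 0; 0 0.56 1.73 0; 0 0.69 1.96 0; 0 0.84 2.18 0; 0 0.99 2.39 0"

```text
time_s: 6.62
position: [507.2, -101.1, 96.7]
orientation: [0.147, 3.137, 0.004]
contact_force: [-0.1, 9.0, 9.9]
gripper_width: 15.9
```

Call:
servo_tool:
  deltas: "0 0.16 0.2 0; 0 0.34 0.4 0; 0 0.52 0.58 0; 0 0.72 0.76 0; 0 0.92 0.92 0; 0 1.13 1.08 0; 0 1.35 1.22 0; 0 1.58 1.35 0; 0 1.81 1.47 0; 0 2.05 1.58 0"

```text
time_s: 7.45
position: [509.0, -81.6, 81.4]
orientation: [0.147, 3.137, 0.001]
contact_force: [-3.2, 3.6, 16.0]
gripper_width: 16.2
```

Call:
servo_tool:
  deltas: "0 0.24 0.09 0; 0 0.49 0.17 0; 0 0.75 0.24 0; 0 1 0.3 0; 0 1.26 0.34 0; 0 1.52 0.37 0; 0 1.78 0.38 0; 0 2.04 0.38 0; 0 2.31 0.37 0; 0 2.57 0.34 0"

```text
time_s: 8.28
position: [511.1, -57.5, 77.6]
orientation: [0.149, 3.138, -0.004]
contact_force: [-1.5, -3.6, 6.5]
gripper_width: 16.6
```

Call:
servo_tool:
  deltas: "0 0.26 -0.04 0; 0 0.51 -0.1 0; 0 0.77 -0.16 0; 0 1.02 -0.24 0; 0 1.26 -0.34 0; 0 1.5 -0.44 0; 0 1.73 -0.56 0; 0 1.96 -0.69 0; 0 2.18 -0.84 0; 0 2.39 -0.99 0"

```text
time_s: 9.12
position: [513.2, -32.7, 86.8]
orientation: [-0.149, -3.138, 0.001]
contact_force: [1.8, -4.9, -2.8]
gripper_width: 16.2
```

Call:
servo_tool:
  deltas: "0 0.2 -0.16 0; 0 0.4 -0.34 0; 0 0.58 -0.52 0; 0 0.76 -0.72 0; 0 0.92 -0.92 0; 0 1.08 -1.13 0; 0 1.22 -1.35 0; 0 1.35 -1.58 0; 0 1.47 -1.81 0; 0 1.58 -2.05 0"

```text
time_s: 9.95
position: [514.7, -16.1, 107.6]
orientation: [-0.147, -3.138, -0.002]
contact_force: [5.1, 2.3, -8.9]
gripper_width: 16.1
```

Call:
servo_tool:
  deltas: "0 0.09 -0.24 0; 0 0.17 -0.49 0; 0 0.24 -0.75 0; 0 0.3 -1 0; 0 0.34 -1.26 0; 0 0.37 -1.52 0; 0 0.38 -1.78 0; 0 0.38 -2.04 0; 0 0.37 -2.31 0; 0 0.34 -2.57 0"

```text
time_s: 10.78
position: [515.0, -12.3, 133.4]
orientation: [0.147, 3.138, 0.004]
contact_force: [5.7, 5.7, -8.3]
gripper_width: 15.9
```

Call:
servo_tool:
  deltas: "0 -0.04 -0.26 0; 0 -0.1 -0.51 0; 0 -0.16 -0.77 0; 0 -0.24 -1.02 0; 0 -0.34 -1.26 0; 0 -0.44 -1.5 0; 0 -0.56 -1.73 0; 0 -0.69 -1.96 0; 0 -0.84 -2.18 0; 0 -0.99 -2.39 0"

```text
time_s: 11.62
position: [514.2, -21.7, 157.4]
orientation: [0.146, 3.138, 0.005]
contact_force: [4.5, 6.9, -6.3]
gripper_width: 16.1
```

Call:
servo_tool:
  deltas: "0 -0.16 -0.2 0; 0 -0.34 -0.4 0; 0 -0.52 -0.58 0; 0 -0.72 -0.76 0; 0 -0.92 -0.92 0; 0 -1.13 -1.08 0; 0 -1.35 -1.22 0; 0 -1.58 -1.35 0; 0 -1.81 -1.47 0; 0 -2.05 -1.58 0"

```text
time_s: 12.45
position: [512.4, -41.9, 173.4]
orientation: [0.146, 3.137, 0.006]
contact_force: [4.9, 8.3, -3.7]
gripper_width: 16.1
```

Call:
servo_tool:
  deltas: "0 -0.24 -0.09 0; 0 -0.49 -0.17 0; 0 -0.75 -0.24 0; 0 -1 -0.3 0; 0 -1.26 -0.34 0; 0 -1.52 -0.37 0; 0 -1.78 -0.38 0; 0 -2.04 -0.38 0; 0 -2.31 -0.37 0; 0 -2.57 -0.34 0"

```text
time_s: 13.28
position: [510.1, -67.7, 177.2]
orientation: [0.146, 3.137, 0.005]
contact_force: [3.6, 7.5, 0.7]
gripper_width: 16.3
```

Call:
servo_tool:
  deltas: "0 -0.26 0.04 0; 0 -0.51 0.1 0; 0 -0.77 0.16 0; 0 -1.02 0.24 0; 0 -1.26 0.34 0; 0 -1.5 0.44 0; 0 -1.73 0.56 0; 0 -1.96 0.69 0; 0 -2.18 0.84 0; 0 -2.39 0.99 0"

```text
time_s: 14.12
position: [507.9, -91.9, 167.3]
orientation: [0.147, 3.137, 0.004]
contact_force: [3.5, 6.4, 2.5]
gripper_width: 15.8
```

Call:
servo_tool:
  deltas: "0 -0.2 0.16 0; 0 -0.4 0.34 0; 0 -0.58 0.52 0; 0 -0.76 0.72 0; 0 -0.92 0.92 0; 0 -1.08 1.13 0; 0 -1.22 1.35 0; 0 -1.35 1.58 0; 0 -1.47 1.81 0; 0 -1.58 2.05 0"

```text
time_s: 14.95
position: [506.5, -107.7, 146.8]
orientation: [0.147, 3.137, 0.003]
contact_force: [3.3, 6.4, 3.1]
gripper_width: 16.1
```

```bash
cat > fit.py <<'E'
from h import *
from scipy.optimize import least_squares
D=np.array([[507.9,-92.5,166.8,.8,4.1,3.0],[506.5,-108.1,145.8,2.6,6.5,2.1],[506.2,-111,120.2,2.4,8.2,4.6],[507.2,-101.1,96.7,-.1,9,9.9],[509,-81.6,81.4,-3.2,3.6,16],[511.1,-57.5,77.6,-1.5,-3.6,6.5],[513.2,-32.7,86.8,1.8,-4.9,-2.8],[514.7,-16.1,107.6,5.1,2.3,-8.9],[515,-12.3,133.4,5.7,5.7,-8.3],[514.2,-21.7,157.4,4.5,6.9,-6.3],[512.4,-41.9,173.4,4.9,8.3,-3.7],[510.1,-67.7,177.2,3.6,7.5,.7],[507.9,-91.9,167.3,3.5,6.4,2.5],[506.5,-107.7,146.8,3.3,6.4,3.1]])
def an(D,s):
    u=np.radians(-4.9);ys=np.array([-np.sin(u),np.cos(u)])
    y=D[:,:2]@ys;z=D[:,2];Fy=D[:,3:5]@ys;Fz=D[:,5]
    c=least_squares(lambda p:np.hypot(y-p[0],z-p[1])-p[2],[y.mean(),127,50]);yc,zc,r=c.x
    ph=np.arctan2(-(y-yc),z-zc);res=s*(Fy*np.cos(ph)+Fz*np.sin(ph));rad=-Fy*np.sin(ph)+Fz*np.cos(ph)
    A=np.c_[np.ones_like(ph),np.sin(ph),np.cos(ph)]
    x,*_=np.linalg.lstsq(A,res,rcond=None)
    a=np.arctan2(-s*x[2],-s*x[1]);print("circle",c.x,c.fun.round(1));print(np.c_[np.degrees(ph),res,rad,res-A@x])
    print("D",x[0],"G",np.hypot(x[1],x[2]),"phi for heavy down",np.degrees(np.pi-a)%360);return ph,res
if __name__=="__main__": an(D,1)
E
python3 fit.py
```

```text
circle [-17.91 127.46  50.05] [-0.  -0.  -0.1  0.   0.1 -0.  -0.  -0.1 -0.   0.1  0.   0.1 -0.  -0. ]
[[  38.12    5.12   -0.2    -1.22]
 [  68.49    4.41   -5.46   -0.15]
 [  98.35    3.33   -8.95    0.15]
 [ 127.91    2.31  -13.15   -0.23]
 [ 156.61    3.31  -16.      0.54]
 [-175.1     3.15   -6.79   -0.62]
 [-144.35    5.47   -0.48    0.05]
 [-113.43    7.08    6.04   -0.16]
 [ -83.17    8.97    5.14    0.3 ]
 [ -53.33    9.39    2.06    0.03]
 [ -23.45    9.44    0.06    0.3 ]
 [   6.85    7.81   -0.23   -0.25]
 [  37.23    6.83   -2.05    0.44]
 [  67.26    5.43   -4.94    0.81]]
D 5.953983658106162 G 3.436164073538088 phi for heavy down 224.5243052646204
```

```bash
sed -i 's/an(D,1)/an(D[1:],1)/' fit.py; python3 fit.py|tail -1; python3 -c "
from h import *
for k in range(7): print(67.5-30*k, arc(67.5-30*k,37.5-30*k))"
```

```text
D 6.037048645178525 G 3.478244974555012 phi for heavy down 227.32547307194255
67.5 0 0.11 -0.24 0; 0 0.23 -0.47 0; 0 0.36 -0.70 0; 0 0.50 -0.92 0; 0 0.65 -1.13 0; 0 0.82 -1.33 0; 0 0.99 -1.53 0; 0 1.18 -1.71 0; 0 1.37 -1.89 0; 0 1.58 -2.05 0
37.5 0 0.21 -0.15 0; 0 0.43 -0.30 0; 0 0.66 -0.43 0; 0 0.89 -0.55 0; 0 1.13 -0.65 0; 0 1.37 -0.75 0; 0 1.62 -0.83 0; 0 1.88 -0.90 0; 0 2.13 -0.95 0; 0 2.39 -0.99 0
7.5 0 0.26 -0.03 0; 0 0.52 -0.04 0; 0 0.78 -0.04 0; 0 1.04 -0.03 0; 0 1.31 -0.00 0; 0 1.56 0.04 0; 0 1.82 0.10 0; 0 2.07 0.16 0; 0 2.32 0.24 0; 0 2.57 0.34 0
-22.5 0 0.24 0.11 0; 0 0.47 0.23 0; 0 0.70 0.36 0; 0 0.92 0.50 0; 0 1.13 0.65 0; 0 1.33 0.82 0; 0 1.53 0.99 0; 0 1.71 1.18 0; 0 1.89 1.37 0; 0 2.05 1.58 0
-52.5 0 0.15 0.21 0; 0 0.30 0.43 0; 0 0.43 0.66 0; 0 0.55 0.89 0; 0 0.65 1.13 0; 0 0.75 1.37 0; 0 0.83 1.62 0; 0 0.90 1.88 0; 0 0.95 2.13 0; 0 0.99 2.39 0
-82.5 0 0.03 0.26 0; 0 0.04 0.52 0; 0 0.04 0.78 0; 0 0.03 1.04 0; 0 -0.00 1.31 0; 0 -0.04 1.56 0; 0 -0.10 1.82 0; 0 -0.16 2.07 0; 0 -0.24 2.32 0; 0 -0.34 2.57 0
-112.5 0 -0.11 0.24 0; 0 -0.23 0.47 0; 0 -0.36 0.70 0; 0 -0.50 0.92 0; 0 -0.65 1.13 0; 0 -0.82 1.33 0; 0 -0.99 1.53 0; 0 -1.18 1.71 0; 0 -1.37 1.89 0; 0 -1.58 2.05 0
```

Call:
servo_tool:
  deltas: "0 0.11 -0.24 0; 0 0.23 -0.47 0; 0 0.36 -0.7 0; 0 0.5 -0.92 0; 0 0.65 -1.13 0; 0 0.82 -1.33 0; 0 0.99 -1.53 0; 0 1.18 -1.71 0; 0 1.37 -1.89 0; 0 1.58 -2.05 0"

```text
time_s: 15.78
position: [507.8, -92.9, 166.6]
orientation: [0.148, 3.137, 0.0]
contact_force: [5.4, -0.7, -8.6]
gripper_width: 16.1
```

Call:
servo_tool:
  deltas: "0 0.21 -0.15 0; 0 0.43 -0.3 0; 0 0.66 -0.43 0; 0 0.89 -0.55 0; 0 1.13 -0.65 0; 0 1.37 -0.75 0; 0 1.62 -0.83 0; 0 1.88 -0.9 0; 0 2.13 -0.95 0; 0 2.39 -0.99 0"

```text
time_s: 16.62
position: [509.9, -69.6, 176.9]
orientation: [0.148, 3.137, -0.002]
contact_force: [2.3, -4.1, 0.2]
gripper_width: 15.9
```

Call:
servo_tool:
  deltas: "0 0.26 -0.03 0; 0 0.52 -0.04 0; 0 0.78 -0.04 0; 0 1.04 -0.03 0; 0 1.31 0 0; 0 1.56 0.04 0; 0 1.82 0.1 0; 0 2.07 0.16 0; 0 2.32 0.24 0; 0 2.57 0.34 0"

```text
time_s: 17.45
position: [512.3, -42.8, 173.7]
orientation: [0.147, 3.137, 0.002]
contact_force: [-0.7, -0.5, 8.6]
gripper_width: 16.2
```

Call:
servo_tool:
  deltas: "0 0.24 0.11 0; 0 0.47 0.23 0; 0 0.7 0.36 0; 0 0.92 0.5 0; 0 1.13 0.65 0; 0 1.33 0.82 0; 0 1.53 0.99 0; 0 1.71 1.18 0; 0 1.89 1.37 0; 0 2.05 1.58 0"

```text
time_s: 18.28
position: [514.2, -21.9, 157.5]
orientation: [0.147, 3.138, 0.003]
contact_force: [1.4, 3.3, 5.8]
gripper_width: 15.8
```

Call:
servo_tool:
  deltas: "0 0.15 0.21 0; 0 0.3 0.43 0; 0 0.43 0.66 0; 0 0.55 0.89 0; 0 0.65 1.13 0; 0 0.75 1.37 0; 0 0.83 1.62 0; 0 0.9 1.88 0; 0 0.95 2.13 0; 0 0.99 2.39 0"

```text
time_s: 19.12
position: [515.1, -12.2, 133.2]
orientation: [0.147, 3.138, 0.003]
contact_force: [0.8, 3.9, 3.4]
gripper_width: 16.2
```

Call:
servo_tool:
  deltas: "0 0.03 0.26 0; 0 0.04 0.52 0; 0 0.04 0.78 0; 0 0.03 1.04 0; 0 0 1.31 0; 0 -0.04 1.56 0; 0 -0.1 1.82 0; 0 -0.16 2.07 0; 0 -0.24 2.32 0; 0 -0.34 2.57 0"

```text
time_s: 19.95
position: [514.7, -16.1, 107.3]
orientation: [0.147, 3.138, 0.002]
contact_force: [2.4, 4.1, 2.5]
gripper_width: 16.2
```

Call:
servo_tool:
  deltas: "0 -0.11 0.24 0; 0 -0.23 0.47 0; 0 -0.36 0.7 0; 0 -0.5 0.92 0; 0 -0.65 1.13 0; 0 -0.82 1.33 0; 0 -0.99 1.53 0; 0 -1.18 1.71 0; 0 -1.37 1.89 0; 0 -1.58 2.05 0"

```text
time_s: 20.78
position: [513.3, -32.6, 86.9]
orientation: [0.148, 3.138, 0.0]
contact_force: [1.6, 4.8, 4.2]
gripper_width: 16.3
```

Call:
servo_tool:
  deltas: "0 -0.21 0.15 0; 0 -0.43 0.3 0; 0 -0.66 0.43 0; 0 -0.89 0.55 0; 0 -1.13 0.65 0; 0 -1.37 0.75 0; 0 -1.62 0.83 0; 0 -1.88 0.9 0; 0 -2.13 0.95 0; 0 -2.39 0.99 0"

```text
time_s: 21.62
position: [511.2, -56.3, 77.7]
orientation: [0.148, 3.137, 0.001]
contact_force: [0.7, 6.2, 14.1]
gripper_width: 15.8
```

```bash
cat > fit2.py <<'E'
from fit import *
B=np.array([[507.8,-92.9,166.6,5.4,-.7,-8.6],[509.9,-69.6,176.9,2.3,-4.1,.2],[512.3,-42.8,173.7,-.7,-.5,8.6],[514.2,-21.9,157.5,1.4,3.3,5.8],[515.1,-12.2,133.2,.8,3.9,3.4],[514.7,-16.1,107.3,2.4,4.1,2.5],[513.3,-32.6,86.9,1.6,4.8,4.2],[511.2,-56.3,77.7,.7,6.2,14.1]])
p,r=an(D[1:],1);q,w=an(B,-1)
A=np.r_[np.c_[np.ones_like(p),-np.sin(p),-np.cos(p)],np.c_[np.ones_like(q),np.sin(q),np.cos(q)]]
x,*_=np.linalg.lstsq(A,np.r_[r,w],rcond=None)
print("joint",x[0],np.hypot(x[1],x[2]),180-np.degrees(np.arctan2(x[2],x[1])),(np.r_[r,w]-A@x).round(2))
E
python3 fit2.py
```

```text
circle [-17.91 127.46  50.05] [-0.  -0.1  0.   0.1 -0.  -0.  -0.1 -0.1  0.1  0.   0.  -0.  -0. ]
[[  68.49    4.41   -5.46   -0.37]
 [  98.36    3.33   -8.95    0.  ]
 [ 127.91    2.31  -13.15   -0.3 ]
 [ 156.62    3.31  -16.      0.55]
 [-175.1     3.15   -6.79   -0.54]
 [-144.35    5.47   -0.48    0.14]
 [-113.43    7.08    6.04   -0.1 ]
 [ -83.18    8.97    5.14    0.29]
 [ -53.33    9.39    2.06   -0.07]
 [ -23.45    9.44    0.06    0.12]
 [   6.85    7.81   -0.23   -0.49]
 [  37.23    6.83   -2.05    0.18]
 [  67.26    5.43   -4.94    0.58]]
D 6.037048645178525 G 3.478244974555012 phi for heavy down 227.32547307194255
circle [-17.93 127.45  50.06] [ 0.  0. -0. -0.  0.  0. -0. -0.]
[[  38.6     5.55   -6.57   -0.18]
 [   9.03    3.81    0.81   -0.35]
 [ -22.39    3.79    7.74    0.81]
 [ -53.11    2.59    6.21   -0.04]
 [ -83.42    2.92    4.32   -0.26]
 [-113.73    4.01    2.92   -0.43]
 [-144.16    6.45   -0.52    0.34]
 [-173.69    7.75  -13.33    0.11]]
D 5.837541864482161 G 3.2062684908730352 phi for heavy down 220.59395381648417
joint 5.983668758917955 3.401307199097932 224.29133436460086 [-0.18  0.1  -0.3   0.47 -0.68  0.   -0.19  0.29  0.03  0.31 -0.24  0.43
  0.78 -0.1  -0.21  0.93 -0.02 -0.37 -0.7  -0.04 -0.33]
```

```bash
python3 -c "
from h import *
print(arc(-172.5,-142.5)); print(arc(-142.5,-134,5))"
```

```text
0 0.26 -0.04 0; 0 0.51 -0.10 0; 0 0.77 -0.16 0; 0 1.02 -0.24 0; 0 1.26 -0.34 0; 0 1.50 -0.44 0; 0 1.73 -0.56 0; 0 1.96 -0.69 0; 0 2.18 -0.84 0; 0 2.39 -0.99 0
0 0.12 -0.09 0; 0 0.23 -0.19 0; 0 0.34 -0.29 0; 0 0.45 -0.39 0; 0 0.55 -0.49 0
```

Call:
servo_tool:
  deltas: "0 0.26 -0.04 0; 0 0.51 -0.1 0; 0 0.77 -0.16 0; 0 1.02 -0.24 0; 0 1.26 -0.34 0; 0 1.5 -0.44 0; 0 1.73 -0.56 0; 0 1.96 -0.69 0; 0 2.18 -0.84 0; 0 2.39 -0.99 0"

```text
time_s: 22.45
position: [513.1, -33.4, 86.4]
orientation: [-0.149, -3.138, 0.003]
contact_force: [5.2, -3.3, -4.0]
gripper_width: 16.2
```

Call:
servo_tool:
  deltas: "0 0.12 -0.09 0; 0 0.23 -0.19 0; 0 0.34 -0.29 0; 0 0.45 -0.39 0; 0 0.55 -0.49 0; 0 0.55 -0.49 0; 0 0.55 -0.49 0; 0 0.55 -0.49 0; 0 0.55 -0.49 0; 0 0.55 -0.49 0"

```text
time_s: 23.28
position: [513.6, -27.5, 91.3]
orientation: [-0.148, -3.138, 0.001]
contact_force: [4.7, -1.0, -7.3]
gripper_width: 16.4
```

```bash
python3 -c "
from h import *
o=get_obs();P=o['position'];u=np.radians(-4.9);y=-np.sin(u)*P[0]+np.cos(u)*P[1]
print(P,o['contact_force'],o['dq'],o['gripper_width'],np.degrees(np.arctan2(-(y+17.91),P[2]-127.46))%360)
im=cams.get_image('scene');cv2.imwrite('pics/s2.png',im[:,:,::-1])"
```

```text
[513.65 -27.46  91.31] [ 4.66 -1.01 -7.3 ] [ 0. -0.  0.  0. -0. -0.] 16.447274770830074 223.5988591784998
```

View pics/s2.png

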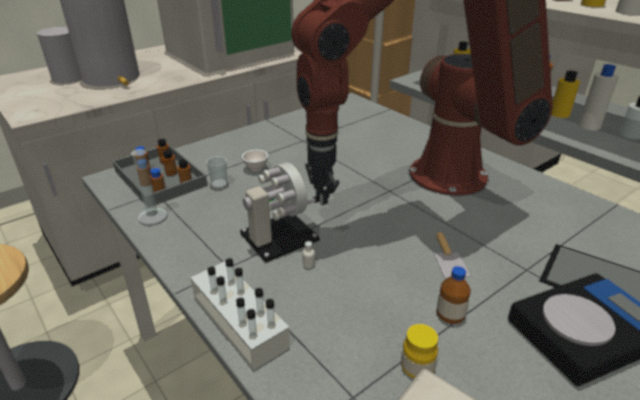

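The picture shows the gripper at (322,190) still on the sleeve, in front of the drum. The glassware and bottles are where they were: dropper (309,255), beaker (217,172), reagent (455,295) and jar (420,350). The drum is still, at 223.6° against the estimated 224.3°, so I'm handing in.

```bash
python3 -c "
from bench import hand_in;print(hand_in())"
```

```text
the job is handed in; nothing more can be done
None
```

I handed the job in at about 23 s. The arm is still gripping the sleeve and holding the drum still, with the heavy side at the bottom as closely as I could measure it.

- **Feeling the load:** I turned the drum clockwise about 420°, from a crank angle of about 8° to 68° past a full turn. I then turned it back about 240°, reading the force at the crank every 30°.
- **Estimate:** Both directions together gave a drag of 6.0 N and an uneven load of 3.4 N at the crank. They put the heavy side straight down at a crank angle of about 224°.
- **Disagreement:** Taken separately, the clockwise pass gave 227° and the return pass 221°. The result is therefore uncertain by about 3°.
- **Last check:** The crank stood at 223.6° with all joint speeds at zero. The sleeve was still held at 16.4 mm, against its nominal 18 mm. The contact force was about 9 N; the highest reading during turning was about 17 N.
- **Surroundings:** In the final scene picture the dropper, beaker, reagent, mortar and jar stood where they were. The stopper is hidden in that view; I last saw it in place in the wrist picture taken after gripping.

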